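Move three samples on to their next station

ROBOT

A 6-joint arm with a two-finger parallel gripper is mounted at the origin on the work surface. World frame = base frame: x ahead of the robot, y to its left, z up, the work surface at z = 0. Lengths are in m, angles in degrees, forces in N, time in s.
With the tool pointing down it reaches from about 0.275 to 0.975 m from the base axis. Payload 8.4 kg.
Tool frame: the origin (TCP) lies at the very end of the fingers, on their centre line; the grasp point (between the pads) lies grip_point_offset behind it (grip_point_offset is the distance from the TCP to the grasp point, in m); z points along the fingers, y is the line along which they close (so a half turn about z gives the same grasp; the last joint's range is limited). The gripper opens to 92 mm and grips with 3 to 60 N. Pads are 20 mm wide; open, the fingers measure 128 mm over their backs; the gripper's body (75 mm by 189 mm) begins 69 mm behind the grasp point.
Start: joints at [-71.012, 20.225, 93.587, -0, 66.188, -0.138], TCP at [0.205, -0.591, 0.215] pointing down, gripper open.
Joint ranges: [-150.9, 150.9], [-52.94, 120.26], [3.33, 152.33], [-74.26, 254.26], [0, 154.13], [-172.89, 172.89]. Speed limits (degrees/s): [127.2, 127.2, 159.86, 180, 180, 180].

INTERFACE

Orientations are given as [roll, pitch, yaw] about the fixed x, y, z axes, in that order (R = Rz(yaw) Ry(pitch) Rx(roll)).
In Python, from rig import get_obs, get_image, calibration, sign_off, grip_point_offset gives the robot as it stands.
- The arm moves only by the tool carry_out, never from a script. Its argument "plan" is a list of rows, each a list of 2 entries, a list of its own where there are three numbers: the shift along the tool's x, y, z in m, then the turn, a rotation vector about the tool's x, y, z in rad. A call has 1 to 5 rows; each row is the pose to reach, as a shift and turn from the pose commanded when the call began, along the tool's axes at that moment; what a row does not reach only later rows make up. A row lasts 1/10 s, in which the tool goes at most 50 mm and 8.59 degrees, less where a joint would pass 70% of its speed; a pose out of reach is approached as far as the arm can. A call with a gripper value outside its range is refused whole. "hand" is the opening, from 0 (shut) to 1 (fully open), set as the call begins (left out, the last holds). The fingers move at their own pace and stop on an object; the grip force is fixed at half the most. Time passes only in rows, so rows that repeat a pose let the fingers close. It gives the time, the measured TCP pose, the force, the opening and the grip force at its end, in the units of the state.
- get_obs(): the state, without advancing time (a new reading comes with each control period).
- get_image(name): name is "side" or "top" or "wrist"; returns the picture (384x512x3 uint8, red, green, blue); there is no depth.
- calibration(name): a dict with "camera_matrix" (3x3 intrinsics, pixels), "extrinsics" (4x4, takes a point from camera to world coordinates). Camera axes: x right, y down, z forward; pixel columns grow to the right and rows downward; lengths in m; the calibration is good to about 2 mm. A picture is of the moment at which its call begins: read the wrist's pose just before it. calibration takes no time and is no camera call; for the wrist camera it gives the pose at the moment of the call.
- sign_off(): hands the job in; it is judged then, once.
The state is a dict: "clock": time; "joint_positions": joint angles; "qd": joint speeds; "joint_torque": joint torques, N m; "position": TCP position; "eef_rot": TCP orientation; "wrist_force": force on the tool from outside, world axes, zero at the start; "torque": the same for the moment, N m; "grip_width": finger opening in m; "grasp_force": force on a finger pad.
Only numpy, scipy, OpenCV 4.12 (cv2) and the standard library are available. Lean on these libraries where they do the work, as an engineer would, in place of code of your own. Each camera call takes 0.05 s, during which the arm holds its last target. There are 200 camera calls.

TASK

Move each item on to its next station: the well plate from the scanner to the middle of the finned cold block, the jar from the cold block to the middle of the balance pan, and the round reference puck from the balance to the middle of the scanner window. There is room for only one item on each station and nothing may be set down on the bare bench, but the empty cork pad is free for parking one while you change them over; keep every item upright. Leave the tube rack, the beaker and the dropper bottle where they stand.

Things in the scene. Friction and masses are not known exactly. Their poses are not given: they have to be found in the camera images.
- plate: Loose sample plate, black plastic, 54 x 54 mm square, 18 mm high, one corner (+x +y) clipped 45 degrees over 16 mm along each side, brown round wells in its top; about 60 g. Starts on the scanner. Origin: centre of the underside; x and y parallel to the sides, z up.
- puck: Loose reference puck, plain white ceramic cylinder 46 mm in diameter, 22 mm high, a thin grey circle on its top; about 90 g. Starts on the balance. Origin: centre of the underside; z up along its axis.
- jar: Loose small amber glass jar with black screw cap, 48 mm high overall: body 40 mm in diameter up to 34 mm, cap 37 mm in diameter from 36 to 48 mm; about 80 g. Starts on the cold block. Origin: centre of the underside; z up along its axis.
- scanner: Fixed station: low black scanner box, 94 x 94 mm, with a pale square window 74 x 74 mm, standing 1 mm proud, on top; a small green ring button on its -x side. Flat top of the window 30 mm above the bench. Origin: on the bench under the middle of the window; x and y parallel to the sides, z up.
- balance: Fixed station: small white bench balance, housing 116 (x, from -70 to +46) x 88 mm, 20 mm high, with a flat square steel pan 76 x 76 mm, top 26 mm above the bench; the small display and keys lie on the -x end. The pan does not move. Origin: on the bench under the middle of the pan; z up.
- cold_block: Fixed station: aluminium cold block with cooling fins on its sides, flat top 84 x 84 mm, 34 mm above the bench (foot 90 x 84 mm). Origin: on the bench under the middle of the top; x and y parallel to the sides, z up.
- cork_pad: Fixed station, empty at the start: square cork pad 90 x 90 mm, 10 mm thick, a parking place. Origin: centre of the underside, on the bench; z up.
- tube_rack: Bystander, loose: white plastic rack 56 x 56 mm with five capped tubes, 42 mm high, 150 g. Origin: centre of the underside.
- beaker: Bystander, loose: small empty glass beaker, 52 mm in diameter, 55 mm high, 80 g. Origin: centre of the underside.
- dropper: Bystander, loose: white plastic dropper bottle with pointed grey cap, 30 mm in diameter, 61 mm high, 60 g. Origin: centre of the underside.

How it is judged:
By the outcome, as a careful person would: the job done as asked, in the order asked, and still so for the second after the job is handed in, with the robot touching nothing.
It also fails if it takes over 99 s, if anything falls off the work surface, if the arm or the gripper's body presses on something with over 40 N, if the wrist force passes 120 N, or if a joint passes its speed limit or range.

## Working session

There is one attempt and no reset: what is moved stays moved. The work goes in short steps, Python scripts to look and compute and a tool call to move; the robot and the scene stay as the last step left them, time stands still between calls to the robot, and variables do not carry over. Pictures are saved under pics/ and viewed, at most 17 in all, crops included, and the job is handed in when it is done.

Besides the shell and the picture viewer there is one more tool, called by a JSON object that holds its "name" and its "arguments". carry_out: Moves the arm, as the interface text tells. Its arguments: {"type":"object","properties":{"plan":{"type":"array","items":{"type":"array"}},"hand":{"type":"number"}},"required":["plan"]}

```bash
mkdir -p pics; ls; python3 - <<'E'
from rig import *
import cv2
print(get_obs(),grip_point_offset)
for n in("top","side"):
    cv2.imwrite(f"pics/{n}0.png",get_image(n)[:,:,::-1]); print(n,calibration(n))
print(calibration("wrist"))
E
```

```text
pics
{'clock': 0.0, 'joint_positions': array([-7.10113388e+01,  2.02612743e+01,  9.36297260e+01, -1.01242117e-03,
        6.61887311e+01, -1.38786653e-01]), 'qd': array([ 0.0102592 , -0.09363524, -0.08098928, -0.04778534, -0.08740994,
        0.12585374]), 'joint_torque': array([ 3.24908106e-03, -5.93828201e+01, -3.34215939e+01,  7.00367521e-02,
        2.35505740e-02, -1.59738979e-04]), 'position': array([ 0.20460964, -0.59001966,  0.21387207]), 'eef_rot': array([-1.79920267e+02,  7.32539925e-04,  1.91278578e+01]), 'wrist_force': array([-0.10552852,  0.21491303, -0.2550051 ]), 'torque': array([ 0.03666451,  0.06027114, -0.02622512]), 'grasp_force': 0.0, 'grip_width': 0.09184229596043374} 0.0187
top {'camera_matrix': array([[355.34860663,   0.        , 249.80248611],
       [  0.        , 355.34860663, 195.69824417],
       [  0.        ,   0.        ,   1.        ]]), 'extrinsics': array([[-1.49135834e-01, -9.67426473e-01,  2.04559336e-01,
         3.85441543e-01],
       [-9.88816282e-01,  1.45715176e-01, -3.17718212e-02,
         2.14726140e-02],
       [ 9.29501239e-04, -2.070099
[... 404 characters left out ...]
129386,  0.4645082 , -0.61071623,  0.65329423],
       [-0.00625396, -0.79907157, -0.60120339,  0.70186247],
       [ 0.        ,  0.        ,  0.        ,  1.        ]])}
{'camera_matrix': array([[268.60026448,   0.        , 261.28678571],
       [  0.        , 268.60026448, 185.87486413],
       [  0.        ,   0.        ,   1.        ]]), 'extrinsics': array([[ 3.27768589e-01, -9.09828552e-01, -2.54518678e-01,
         2.75474198e-01],
       [-9.44757940e-01, -3.15773424e-01, -8.78611352e-02,
        -5.66800181e-01],
       [-4.31664968e-04,  2.69256663e-01, -9.63068359e-01,
         3.84292866e-01],
       [ 0.00000000e+00,  0.00000000e+00,  0.00000000e+00,
         1.00000000e+00]])}
```

View pics/top0.png

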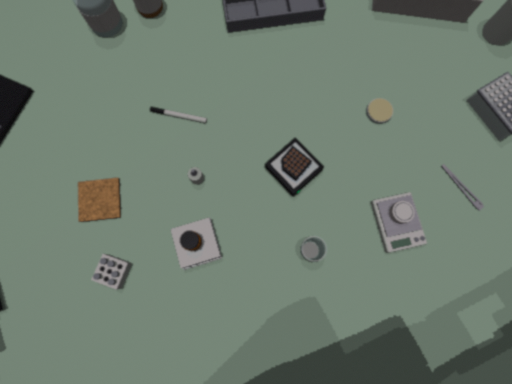

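View pics/side0.png

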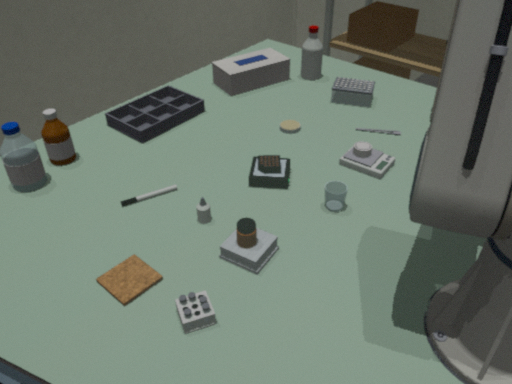

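The top view shows cork (99,200), cold block (196,243) with the jar at (191,241), scanner (294,167) with the plate at (296,162), balance pan (400,216) with the puck at (403,211), dropper (196,176), beaker (313,250) and rack (111,271). The side view agrees. My plan is jar→cork, plate→cold block, puck→scanner, jar→balance.

```bash
cat > h.py <<'E'
import numpy as np, cv2
from rig import *
from scipy.spatial.transform import Rotation as R
def px(c,u,v,z):
    K,T=c["camera_matrix"],c["extrinsics"]
    d=T[:3,:3]@np.linalg.solve(K,[u,v,1.]); o=T[:3,3]
    return o+d*(z-o[2])/d[2]
def quad(c,cnt,z):
    "world min-area rect of a contour projected to plane z: centre, size mm, yaw mod 90"
    P=np.array([px(c,u,v,z)[:2] for u,v in cnt.reshape(-1,2)],np.float32)*1000
    (x,y),s,a=cv2.minAreaRect(P); return round(x,1),round(y,1),np.round(s,1),round((a+45)%90-45,1)
def shift(p,yaw=None,o=None):
    "tool-axis shift to bring the TCP to world p, and turn about tool z to world yaw"
    o=o or get_obs(); r=R.from_euler("xyz",o["eef_rot"],degrees=True)
    d=r.inv().apply(np.array(p)-o["position"])
    t=None
    if yaw is not None:
        t=(r.inv()*R.from_euler("xyz",[180,0,yaw],degrees=True)).as_rotvec()
    return np.round(d,4),None if t is None else np.round(t,3)
E
python3 - <<'E'
from h import *
c=calibration("top"); im=cv2.imread("pics/top0.png")
for n,u,v,z in [("cork",99,200,.01),("cold",196,243,.034),("jar",191,240,.082),("scan",294,167,.03),("plate",296,162,.048),("pan",400,216,.026),("puck",403,211,.048),("drop",196,176,.04),("beaker",313,250,.04),("rack",111,271,.03)]:
    print(n,px(c,u,v,z).round(3))
hsv=cv2.cvtColor(im,cv2.COLOR_BGR2HSV)
def big(m,n,z,roi):
    x0,x1,y0,y1=roi; mm=np.zeros_like(m); mm[y0:y1,x0:x1]=m[y0:y1,x0:x1]
    cs=cv2.findContours(mm,0,2)[0]; k=max(cs,key=cv2.contourArea); print(n,quad(c,k,z))
big(cv2.inRange(hsv,(5,120,60),(20,255,255)),"cork",.01,(70,130,170,230))
big(cv2.inRange(hsv,(0,0,0),(180,255,45)),"scan",.029,(255,335,130,205))
big(cv2.inRange(hsv,(0,0,110),(180,45,255)),"cold",.034,(165,228,210,275))
big(cv2.inRange(hsv,(0,0,110),(180,45,255)),"bal",.02,(365,435,185,258))
E
```

```text
cork [0.584 0.323 0.01 ]
cold [0.457 0.122 0.034]
jar [0.46  0.124 0.082]
scan [ 0.589 -0.107  0.03 ]
plate [ 0.594 -0.11   0.048]
pan [ 0.45  -0.31   0.026]
puck [ 0.458 -0.309  0.048]
drop [0.597 0.104 0.04 ]
beaker [ 0.407 -0.112  0.04 ]
rack [0.427 0.3   0.03 ]
cork (585.3, 323.2, array([87.1, 86. ]), -2.1)
scan (589.7, -105.7, array([91.6, 93.3]), 34.0)
cold (460.7, 122.6, array([130. , 132.8]), -7.8)
bal (441.8, -311.1, array([149.5, 164.5]), -12.4)
```

{"name": "carry_out", "arguments": {"plan": [[[0.28, -0.147, -0.03], [0, 0, 0.334]], [[0.28, -0.147, -0.03], [0, 0, 0.334]], [[0.28, -0.147, -0.03], [0, 0, 0.334]], [[0.28, -0.147, -0.03], [0, 0, 0.334]], [[0.28, -0.147, -0.03], [0, 0, 0.334]]]}}

```text
clock: 0.6
position: [0.3743, -0.4091, 0.2379]
eef_rot: [-180.0, 0.0, -0.0]
wrist_force: [0.2, -0.4, -1.2]
grip_width: 0.092
grasp_force: 0.0
```

{"name": "carry_out", "arguments": {"plan": [[[0.066, -0.1, 0], [0, 0, 0]], [[0.066, -0.1, 0], [0, 0, 0]], [[0.066, -0.1, 0], [0, 0, 0]], [[0.066, -0.1, 0], [0, 0, 0]]]}}

```text
clock: 1.0
position: [0.4406, -0.3085, 0.2378]
eef_rot: [-180.0, 0.0, 0.2]
wrist_force: [0.9, -0.3, -0.3]
grip_width: 0.0918
grasp_force: 0.0
```

```bash
cat > snap.py <<'E'
import sys,pickle
from h import *
n=sys.argv[1]; c=calibration("wrist"); im=get_image("wrist")[:,:,::-1]
cv2.imwrite(f"pics/{n}.png",im); pickle.dump(c,open(f"pics/{n}.pkl","wb")); o=get_obs(); print(o["clock"],o["position"].round(4),o["eef_rot"].round(2),o["grip_width"].round(4))
E
python3 snap.py bal
```

```text
Traceback (most recent call last):
  File "snap.py", line 4, in <module>
    cv2.imwrite(f"pics/{n}.png",im); pickle.dump(c,open(f"pics/{n}.pkl","wb")); o=get_obs(); print(o["clock"],o["position"].round(4),o["eef_rot"].round(2),o["grip_width"].round(4))
                                                                                                                                                           ^^^^^^^^^^^^^^^^^^^^^
AttributeError: 'float' object has no attribute 'round'
```

{"name": "carry_out", "arguments": {"plan": [[[0.14, -0.2, 0], [0, 0, 0]], [[0.14, -0.2, 0], [0, 0, 0]], [[0.14, -0.2, 0], [0, 0, 0]], [[0.14, -0.2, 0], [0, 0, 0]], [[0.14, -0.2, 0], [0, 0, 0]]]}}

```text
clock: 1.55
position: [0.5803, -0.1106, 0.2378]
eef_rot: [180.0, 0.0, -0.1]
wrist_force: [0.2, 0.5, 0.2]
grip_width: 0.0918
grasp_force: 0.0
```

```bash
python3 snap.py scan
```

```text
Traceback (most recent call last):
  File "snap.py", line 4, in <module>
    cv2.imwrite(f"pics/{n}.png",im); pickle.dump(c,open(f"pics/{n}.pkl","wb")); o=get_obs(); print(o["clock"],o["position"].round(4),o["eef_rot"].round(2),o["grip_width"].round(4))
                                                                                                                                                           ^^^^^^^^^^^^^^^^^^^^^
AttributeError: 'float' object has no attribute 'round'
```

{"name": "carry_out", "arguments": {"plan": [[[-0.12, -0.23, 0], [0, 0, 0]], [[-0.12, -0.23, 0], [0, 0, 0]], [[-0.12, -0.23, 0], [0, 0, 0]], [[-0.12, -0.23, 0], [0, 0, 0]], [[-0.12, -0.23, 0], [0, 0, 0]]]}}

```text
clock: 2.1
position: [0.4631, 0.1106, 0.2379]
eef_rot: [180.0, -0.0, -0.1]
wrist_force: [0.7, 0.5, 0.3]
grip_width: 0.0918
grasp_force: 0.0
```

```bash
python3 snap.py cold; python3 -c "
import cv2
a=[cv2.imread(f'pics/{n}.png') for n in('bal','scan','cold')]
cv2.imwrite('pics/three.png',cv2.resize(cv2.vconcat([cv2.hconcat(a[:2]),cv2.hconcat([a[2],a[2]*0])]),(800,600),interpolation=3))"
```

```text
Traceback (most recent call last):
  File "snap.py", line 4, in <module>
    cv2.imwrite(f"pics/{n}.png",im); pickle.dump(c,open(f"pics/{n}.pkl","wb")); o=get_obs(); print(o["clock"],o["position"].round(4),o["eef_rot"].round(2),o["grip_width"].round(4))
                                                                                                                                                           ^^^^^^^^^^^^^^^^^^^^^
AttributeError: 'float' object has no attribute 'round'
```

View pics/three.png

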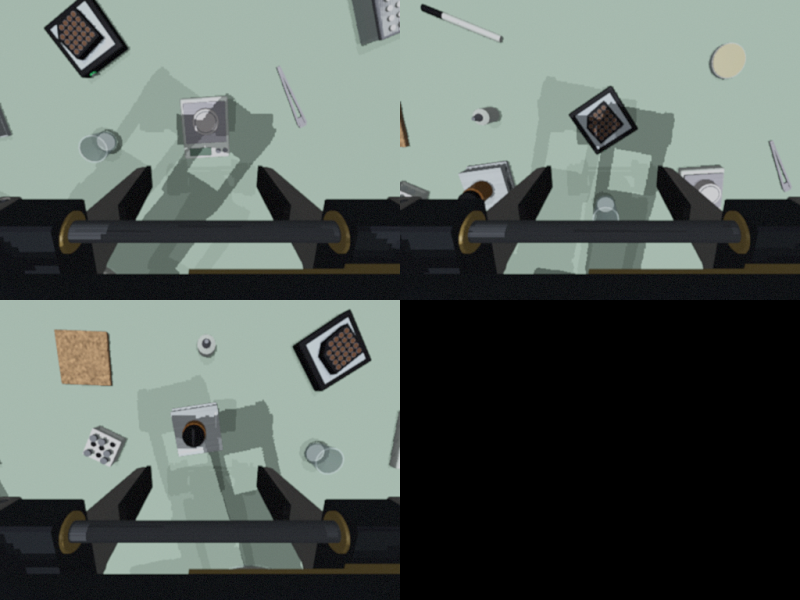

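```bash
sed -i 's/,o\["grip_width"\].round(4)/,round(float(o["grip_width"]),4)/' snap.py; python3 -c "
import cv2
def k(n,u,v):
    a=cv2.imread(f'pics/{n}.png')[v-37:v+37,u-48:u+48]; print(n,u-48,v-37); return cv2.resize(a,None,fx=4,fy=4,interpolation=0)
cv2.imwrite('pics/crops.png',cv2.vconcat([cv2.hconcat([k('bal',262,160),k('scan',260,151)]),cv2.hconcat([k('cold',250,166),k('cold',425,64)])]))"
```

```text
bal 214 123
scan 212 114
cold 202 129
cold 377 27
```

View pics/crops.png

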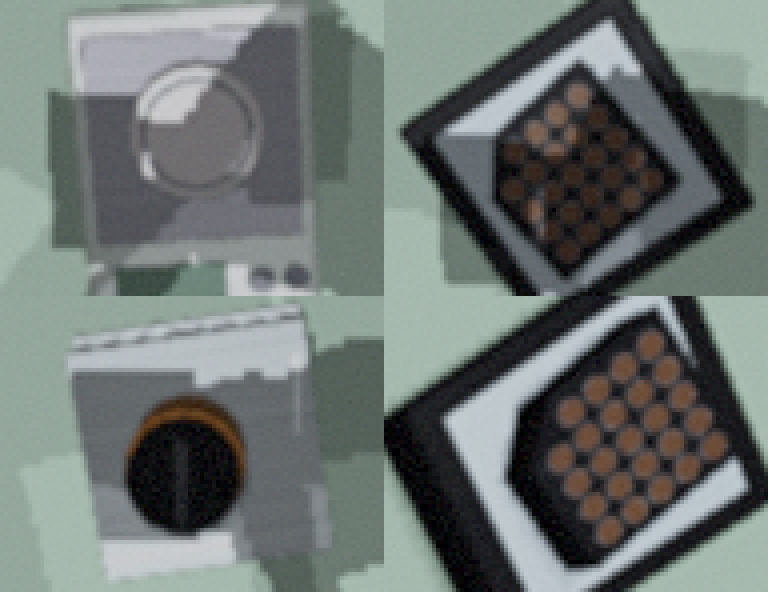

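```bash
python3 - <<'E'
from h import *
import pickle
C={n:pickle.load(open(f"pics/{n}.pkl","rb")) for n in("bal","scan","cold")}
def pts(n,off,L,z):
    return np.array([px(C[n],off[0]+(u-1.5)/4,off[1]+(v-1.5)/4,z)[:2]*1000 for u,v in L])
def q(name,P):
    e=np.roll(P,-1,0)-P; print(name,P.mean(0).round(1),np.linalg.norm(e,axis=1).round(1),((np.degrees(np.arctan2(e[:,1],e[:,0]))+45)%90-45).round(1))
q("pan",pts("bal",(214,123),[(80,38),(303,25),(309,231),(98,243)],.026))
q("window",pts("scan",(212,114),[(53,133),(229,20),(338,200),(178,290)],.030))
q("cold",pts("cold",(202,129),[(72,54),(303,12),(328,252),(108,284)],.034))
print("jar",pts("cold",(202,129),[(183,179)],.082),"puck",pts("bal",(214,123),[(197,127)],.048))
P=pts("scan",(212,114),[(113,133),(196,65),(296,180),(184,275),(113,190)],.048); e=np.roll(P,-1,0)-P
print("plate\n",P.round(1),np.linalg.norm(e,axis=1).round(1),np.degrees(np.arctan2(e[:,1],e[:,0])).round(1))
# wells
im=cv2.imread("pics/cold.png"); hsv=cv2.cvtColor(im,cv2.COLOR_BGR2HSV)
for n,x0,x1,y0,y1 in(("cold",370,480,20,110),("scan",205,310,110,195)):
    im=cv2.cvtColor(cv2.imread(f"pics/{n}.png"),cv2.COLOR_BGR2HSV)
    m=cv2.inRange(im,(0,70,25),(20,255,255)); mm=m*0; mm[y0:y1,x0:x1]=m[y0:y1,x0:x1]
    mm=cv2.morphologyEx(mm,cv2.MORPH_CLOSE,np.ones((3,3)))
    cs=max(cv2.findContours(mm,0,1)[0],key=cv2.contourArea); print("wells",n,quad(C[n],cs,.048))
im=cv2.cvtColor(cv2.imread("pics/cold.png"),cv2.COLOR_BGR2HSV); m=cv2.inRange(im,(5,70,90),(22,255,255)); m[:,300:]=0; m[130:]=0
print("cork",quad(C["cold"],max(cv2.findContours(m,0,1)[0],key=cv2.contourArea),.01))
E
```

```text
pan [ 452.  -312.4] [78.  74.3 77.7 74.4] [3.5 3.5 3.6 3.7]
window [ 595.8 -112.7] [72.6 73.8 66.3 72. ] [32.  32.2 30.1 37.2]
cold [461.2 121.6] [80.9 86.5 81.4 84.3] [10.   6.8  8.5  6.5]
jar [[463.16397375 126.26133665]] puck [[ 459.05335568 -312.07608605]]
plate
 [[ 608.9  -83.7]
 [ 631.1 -111.5]
 [ 592.9 -145.3]
 [ 559.7 -107.2]
 [ 589.6  -83.3]] [35.6 51.  50.5 38.3 19.3] [ -51.3 -138.5  131.1   38.7   -1.3]
wells cold (594.1, -108.6, array([45.3, 24.8]), 35.1)
wells scan (591.1, -113.0, array([33.1, 42.2]), 41.9)
cork (586.6, 321.6, array([89. , 88.2]), -2.2)
```

Pan and cold block are clear, and the pixel picks come out near the known sizes. The jar is at (463,126) mm, the puck at (459,-312) and the plate at about (595,-110), yaw about 40°. Next I grasp the jar.

{"name": "carry_out", "arguments": {"plan": [[[0, -0.0157, 0.045], [0, 0, 0]], [[0, -0.0157, 0.09], [0, 0, 0]], [[0, -0.0157, 0.135], [0, 0, 0]], [[0, -0.0157, 0.175], [0, 0, 0]], [[0, -0.0157, 0.197], [0, 0, 0]]], "hand": 1}}

```text
clock: 2.65
position: [0.4625, 0.1246, 0.038]
eef_rot: [179.9, 0.2, -0.1]
wrist_force: [-0.7, 0.9, 1.1]
grip_width: 0.0922
grasp_force: 0.0
```

{"name": "carry_out", "arguments": {"plan": [[[0, 0, 0], [0, 0, 0]], [[0, 0, 0], [0, 0, 0]], [[0, 0, 0], [0, 0, 0]], [[0, 0, 0], [0, 0, 0]], [[0, 0, 0], [0, 0, 0]]], "hand": 0.2}}

```text
clock: 3.15
position: [0.4648, 0.1267, 0.0421]
eef_rot: [-180.0, -0.1, -0.0]
wrist_force: [-0.7, 0.3, 0.5]
grip_width: 0.0538
grasp_force: 0.0
```

```bash
python3 snap.py jargrip
```

```text
3.2 [0.4646 0.1267 0.0419] [-1.7997e+02 -1.0000e-01 -1.0000e-02] 0.0502
```

View pics/jargrip.png

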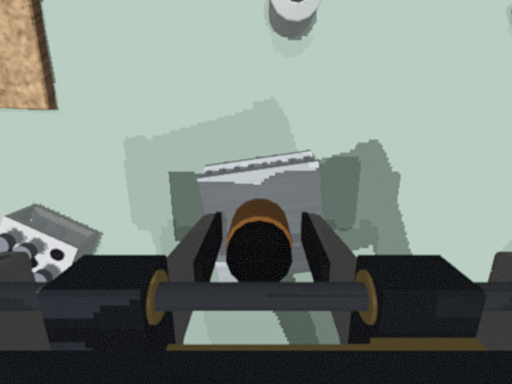

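The jar sits between the pads, with its cap at (260,250) and the fingers still closing. I'll finish the grip and lift.

{"name": "carry_out", "arguments": {"plan": [[[0, 0, 0], [0, 0, 0]], [[0, 0, 0], [0, 0, 0]], [[0, 0, 0], [0, 0, 0]], [[0, 0, -0.01], [0, 0, 0]], [[0, 0, -0.04], [0, 0, 0]]], "hand": 0.2}}

```text
clock: 3.7
position: [0.4619, 0.126, 0.0799]
eef_rot: [179.9, 0.3, -0.0]
wrist_force: [0.1, 0.2, -0.5]
grip_width: 0.0392
grasp_force: 30.0
```

{"name": "carry_out", "arguments": {"plan": [[[0.024, -0.038, -0.02], [0, 0, 0]], [[0.05, -0.079, -0.02], [0, 0, 0]], [[0.075, -0.12, -0.02], [0, 0, 0]], [[0.1, -0.16, -0.01], [0, 0, 0]], [[0.123, -0.196, 0], [0, 0, 0]]]}}

```text
clock: 4.2
position: [0.5881, 0.3248, 0.0817]
eef_rot: [-180.0, -0.1, 0.0]
wrist_force: [0.4, -0.8, 0.3]
grip_width: 0.0392
grasp_force: 30.0
```

{"name": "carry_out", "arguments": {"plan": [[[0, 0, 0.02], [0, 0, 0]], [[0, 0, 0.045], [0, 0, 0]], [[0, 0, 0.058], [0, 0, 0]], [[0, 0, 0.0635], [0, 0, 0]], [[0, 0, 0.0635], [0, 0, 0]]]}}

```text
clock: 4.7
position: [0.5867, 0.3223, 0.0182]
eef_rot: [180.0, 0.0, -0.0]
wrist_force: [0.3, -0.4, -1.1]
grip_width: 0.0393
grasp_force: 30.0
```

```bash
python3 snap.py jarpark; python3 -c "
from h import *
print(get_obs()['wrist_force'])
cv2.imwrite('pics/side1.png',get_image('side')[:,:,::-1])
a=cv2.resize(cv2.imread('pics/side1.png')[180:370,50:306],(400,297)); b=cv2.resize(cv2.imread('pics/jarpark.png'),(396,297)); cv2.imwrite('pics/jp2.png',cv2.hconcat([a,b]))"
```

```text
4.75 [0.5872 0.3224 0.0184] [-1.7999e+02 -2.0000e-02 -2.0000e-02] 0.0395
[-0.26494674 -0.84744273 -0.39446505]
```

View pics/jp2.png

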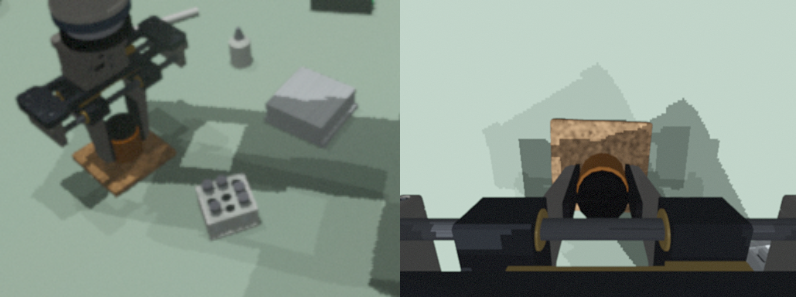

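The jar is over the middle of the cork, cap at (605,195) of the composite, with under 1 mm of gap. I'll release it, rise and head for the scanner.

{"name": "carry_out", "arguments": {"plan": [[[0, 0, 0.0005], [0, 0, 0]], [[0, 0, 0.0005], [0, 0, 0]], [[0, 0, 0.0005], [0, 0, 0]], [[0, 0, 0.0005], [0, 0, 0]], [[0, 0, 0.0005], [0, 0, 0]]], "hand": 1}}

```text
clock: 5.3
position: [0.587, 0.3226, 0.017]
eef_rot: [-180.0, -0.0, -0.0]
wrist_force: [0.1, -0.8, 0.9]
grip_width: 0.0771
grasp_force: 0.0
```

{"name": "carry_out", "arguments": {"plan": [[[0, 0, -0.02], [0, 0, 0]], [[0, 0, -0.06], [0, 0, 0]], [[0, 0, -0.11], [0, 0, 0]], [[0, 0, -0.16], [0, 0, 0]], [[0, 0, -0.2], [0, 0, 0]]], "hand": 1}}

```text
clock: 5.8
position: [0.5874, 0.3228, 0.2202]
eef_rot: [-179.9, -0.1, -0.0]
wrist_force: [0.4, 0.4, -0.3]
grip_width: 0.0922
grasp_force: 0.0
```

{"name": "carry_out", "arguments": {"plan": [[[-0.05, 0.1, 0], [0, 0, 0]], [[-0.12, 0.2, 0], [0, 0, 0]], [[-0.12, 0.2, 0], [0, 0, 0]], [[-0.12, 0.2, 0], [0, 0, 0]], [[-0.12, 0.2, 0], [0, 0, 0]]]}}

```text
clock: 6.3
position: [0.4647, 0.1204, 0.2169]
eef_rot: [180.0, 0.0, -0.0]
wrist_force: [-0.8, 0.2, 0.2]
grip_width: 0.0922
grasp_force: 0.0
```

```bash
python3 snap.py cold2
```

```text
6.35 [0.4622 0.1177 0.2166] [ 1.7986e+02  1.7000e-01 -4.0000e-02] 0.0917
```

{"name": "carry_out", "arguments": {"plan": [[[0.07, 0.23, 0.03], [0, 0, -0.7]], [[0.07, 0.23, 0.03], [0, 0, -0.7]], [[0.07, 0.23, 0.03], [0, 0, -0.7]], [[0.07, 0.23, 0.03], [0, 0, -0.7]], [[0.07, 0.23, 0.03], [0, 0, -0.7]]]}}

```text
clock: 6.85
position: [0.5325, -0.0923, 0.1892]
eef_rot: [180.0, -0.0, 39.0]
wrist_force: [0.6, 0.4, 0.2]
grip_width: 0.092
grasp_force: 0.0
```

```bash
python3 snap.py scan2;python3 -c "
import cv2
a=cv2.imread('pics/cold2.png')[50:300,150:410]; b=cv2.imread('pics/scan2.png')[50:300,150:410]
cv2.imwrite('pics/cs.png',cv2.resize(cv2.hconcat([a,b]),(780,375),interpolation=1))"
```

```text
6.9 [ 0.5341 -0.0979  0.1885] [1.798e+02 5.000e-02 3.981e+01] 0.0918
```

View pics/cs.png

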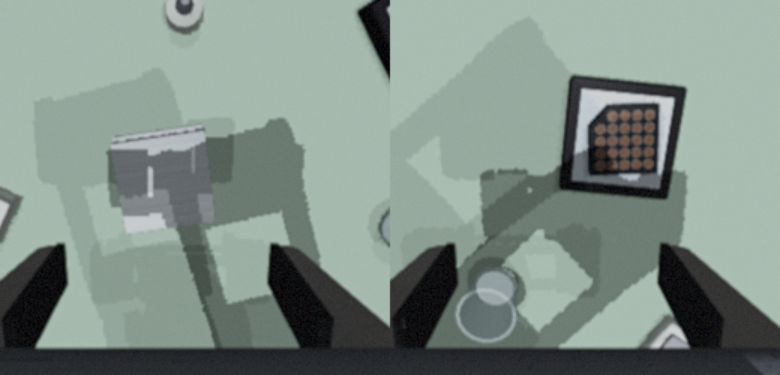

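The cold block is empty: in the left panel its top spans (112,145) to (210,225). In the right panel the plate (588-658,103-175) sits in the window (573-673,90-188).

```bash
python3 - <<'E'
from h import *
import pickle
C={n:pickle.load(open(f"pics/{n}.pkl","rb")) for n in("cold2","scan2")}
f=lambda n,L,z:np.array([px(C[n],150+(u-.25)/1.5,50+(v-.25)/1.5,z)[:2]*1000 for u,v in L])
def q(name,P):
    e=np.roll(P,-1,0)-P; print(name,P.mean(0).round(1),np.linalg.norm(e,axis=1).round(1),((np.degrees(np.arctan2(e[:,1],e[:,0]))+45)%90-45).round(1))
q("win",f("scan2",[(190,90),(283,93),(271,188),(183,180)],.03))
g=cv2.cvtColor(cv2.imread("pics/scan2.png"),cv2.COLOR_BGR2GRAY)
q("cold",f("cold2",[(110,150),(205,132),(214,221),(124,234)],.034))
# plate blob / scanner body blob, dark
W=cv2.inRange(cv2.imread("pics/scan2.png"),(0,0,0),(62,62,75)); W[:90]=0;W[185:]=0;W[:,:255]=0;W[:,355:]=0
cs,h=cv2.findContours(W,cv2.RETR_CCOMP,1)
for k in cs:
    if cv2.contourArea(k)>300: print(cv2.boundingRect(k),quad(C["scan2"],k,.048),quad(C["scan2"],k,.03))
hs=cv2.cvtColor(cv2.imread("pics/scan2.png"),cv2.COLOR_BGR2HSV); m=cv2.inRange(hs,(0,60,30),(20,255,255)); m[:105]=0;m[175:]=0;m[:,:270]=0;m[:,335:]=0
m=cv2.morphologyEx(m,cv2.MORPH_CLOSE,np.ones((5,5)))
k=max(cv2.findContours(m,0,1)[0],key=cv2.contourArea);print("wells",cv2.boundingRect(k),quad(C["scan2"],k,.048))
E
```

```text
win [ 594.7 -110.5] [73.4 77.1 74.3 72.5] [37.2 35.9 33.7 35.2]
cold [458.1 122.2] [84.4 81.7 84.2 78.8] [10.6  7.2  8.6  7.3]
(282, 120, 47, 47) (594.1, -107.8, array([52.5, 52.9]), 41.0) (594.3, -111.4, array([55.5, 56. ]), 41.0)
(285, 121, 43, 43) (595.8, -108.4, array([48.1, 48.8]), 39.0) (596.1, -112.0, array([50.8, 51.6]), 39.0)
(262, 101, 85, 82) (593.1, -106.1, array([86.3, 87.7]), 33.4) (593.3, -109.5, array([91.3, 92.8]), 33.4)
(270, 107, 72, 70) (594.0, -106.7, array([74., 75.]), 33.3) (594.2, -110.2, array([78.3, 79.3]), 33.3)
wells (287, 124, 39, 40) (594.4, -109.5, array([43.8, 43.9]), 41.2)
```

```bash
cat >> h.py <<'E'
def avg(n=5):
    L=[]
    for i in range(n): get_image("wrist"); L.append(get_obs())
    o=L[-1]; o["position"]=np.mean([l["position"] for l in L],0)
    o["eef_rot"]=R.from_euler("xyz",[l["eef_rot"] for l in L],degrees=True).mean().as_euler("xyz",degrees=True)
    print(o["position"].round(4),np.std([l["position"] for l in L],0).round(4),o["eef_rot"].round(2)); return o
E
python3 -c "
from h import *
print(shift([.5945,-.1085,.0335],41,avg()))"
```

```text
[ 0.5321 -0.0918  0.1889] [0.0005 0.0016 0.0001] [-1.7999e+02  2.0000e-02  3.8530e+01]
(array([0.0384, 0.0519, 0.1554]), array([-0.   ,  0.   , -0.043]))
```

{"name": "carry_out", "arguments": {"plan": [[[0.02, 0.026, 0.02], [0, 0, -0.04]], [[0.0385, 0.052, 0.05], [0, 0, -0.04]], [[0.0385, 0.052, 0.09], [0, 0, -0.04]], [[0.0385, 0.052, 0.105], [0, 0, -0.04]], [[0.0385, 0.052, 0.105], [0, 0, -0.04]]]}}

```text
clock: 7.65
position: [0.5923, -0.1056, 0.0822]
eef_rot: [-179.8, 0.2, 41.0]
wrist_force: [-0.8, -0.5, -0.1]
grip_width: 0.0919
grasp_force: 0.0
```

```bash
python3 -c "
from h import *
print(shift([.5945,-.1085,.0335],41,avg()))"; python3 snap.py pl
```

```text
[ 0.595  -0.1067  0.0856] [0.0007 0.0003 0.0008] [ 1.7995e+02 -5.0000e-02  4.0950e+01]
(array([-0.0016,  0.001 ,  0.0521]), array([ 0.001, -0.001, -0.001]))
7.95 [ 0.5955 -0.1072  0.0861] [ 1.7988e+02 -1.0000e-01  4.0930e+01] 0.0916
```

View pics/pl.png

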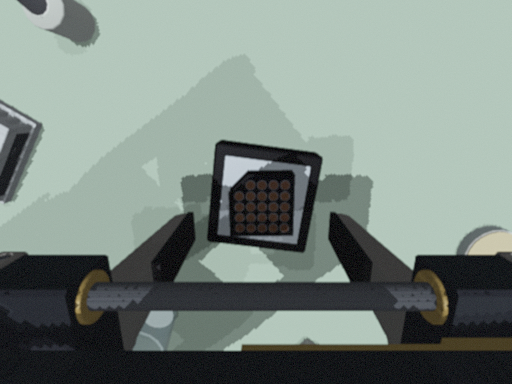

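The plate is square to the tool and centred between the fingers at (262,205). I'll descend and grip.

{"name": "carry_out", "arguments": {"plan": [[[-0.001, 0.001, 0.02], [0, 0, 0]], [[-0.001, 0.001, 0.038], [0, 0, 0]], [[-0.001, 0.001, 0.048], [0, 0, 0]], [[-0.001, 0.001, 0.052], [0, 0, 0]], [[-0.001, 0.001, 0.052], [0, 0, 0]]], "hand": 0.75}}

```text
clock: 8.45
position: [0.5945, -0.1086, 0.0323]
eef_rot: [-180.0, 0.0, 40.9]
wrist_force: [0.4, -1.1, 0.0]
grip_width: 0.069
grasp_force: 0.0
```

{"name": "carry_out", "arguments": {"plan": [[[0, 0, 0], [0, 0, 0]], [[0, 0, 0], [0, 0, 0]], [[0, 0, 0], [0, 0, 0]], [[0, 0, 0], [0, 0, 0]], [[0, 0, 0], [0, 0, 0]]], "hand": 0.3}}

```text
clock: 8.95
position: [0.5951, -0.1087, 0.033]
eef_rot: [179.9, -0.0, 40.9]
wrist_force: [-0.0, 0.2, 5.8]
grip_width: 0.0539
grasp_force: 30.0
```

```bash
python3 -c "
from h import *
o=avg();print(o['grip_width'],o['grasp_force'],o['wrist_force'])"; python3 snap.py plg
python3 - <<'E'
from h import *
import pickle
c=pickle.load(open("pics/plg.pkl","rb")); hs=cv2.cvtColor(cv2.imread("pics/plg.png"),cv2.COLOR_BGR2HSV); m=cv2.inRange(hs,(0,60,25),(20,255,255)); m[:,:200]=0;m[:,330:]=0;m[:150]=0;m[275:]=0
m=cv2.morphologyEx(m,cv2.MORPH_CLOSE,np.ones((7,7)))
k=max(cv2.findContours(m,0,1)[0],key=cv2.contourArea);print("wells",cv2.boundingRect(k),quad(c,k,.048))
E
```

```text
[ 0.5951 -0.1087  0.0329] [0. 0. 0.] [ 1.7995e+02 -4.0000e-02  4.0930e+01]
0.05385303496677569 30.001854300498962 [-0.9657902   0.08492383  6.10239784]
9.25 [ 0.5951 -0.1087  0.033 ] [ 1.7995e+02 -4.0000e-02  4.0930e+01] 0.0536
wells (220, 201, 78, 65) (593.6, -108.3, array([44.2, 47.6]), 41.1)
```

{"name": "carry_out", "arguments": {"plan": [[[0, 0, -0.01], [0, 0, 0]], [[0, 0, -0.04], [0, 0, 0]], [[0.005, -0.03, -0.06], [0, 0, 0.1]], [[0.013, -0.07, -0.06], [0, 0, 0.22]], [[0.021, -0.112, -0.06], [0, 0, 0.34]]]}}

```text
clock: 9.75
position: [0.5371, -0.0097, 0.0935]
eef_rot: [180.0, -0.1, 21.1]
wrist_force: [-0.3, 0.2, -0.8]
grip_width: 0.0536
grasp_force: 30.0
```

```bash
python3 -c "
from h import *
o=avg(3);print(o['grasp_force'],shift([.46,.122,.08],8,o),shift([.46,.122,.037],8,o))"
```

```text
[ 0.534  -0.0071  0.0926] [0.0008 0.0008 0.    ] [-1.7991e+02  9.0000e-02  2.1140e+01]
30.000549852848053 (array([-0.0225, -0.1471,  0.0129]), array([-0.001,  0.002,  0.229])) (array([-0.0224, -0.147 ,  0.0559]), array([-0.001,  0.002,  0.229]))
```

{"name": "carry_out", "arguments": {"plan": [[[-0.007, -0.045, 0], [0, 0, 0.1]], [[-0.014, -0.09, 0], [0, 0, 0.2]], [[-0.02, -0.13, 0], [0, 0, 0.229]], [[-0.0225, -0.147, 0.006], [0, 0, 0.229]], [[-0.0225, -0.147, 0.013], [0, 0, 0.229]]]}}

```text
clock: 10.4
position: [0.4625, 0.1195, 0.0795]
eef_rot: [-180.0, -0.1, 8.5]
wrist_force: [-0.1, -0.1, 0.2]
grip_width: 0.0538
grasp_force: 30.0
```

```bash
python3 -c "
from h import *
o=avg(5);print(o['grasp_force'],shift([.46,.122,.037],8,o))"; python3 snap.py pc; python3 -c "
import cv2
cv2.imwrite('pics/pc2.png',cv2.resize(cv2.imread('pics/pc.png')[100:300,130:390],(780,600)))"
```

```text
[0.463  0.1177 0.0789] [0.0003 0.0003 0.0003] [179.98   0.     8.38]
29.999794363975525 (array([-0.0023, -0.0046,  0.0419]), array([0.   , 0.   , 0.007]))
10.7 [0.4632 0.1175 0.0793] [ 1.80e+02 -2.00e-02  8.27e+00] 0.0537
```

View pics/pc2.png

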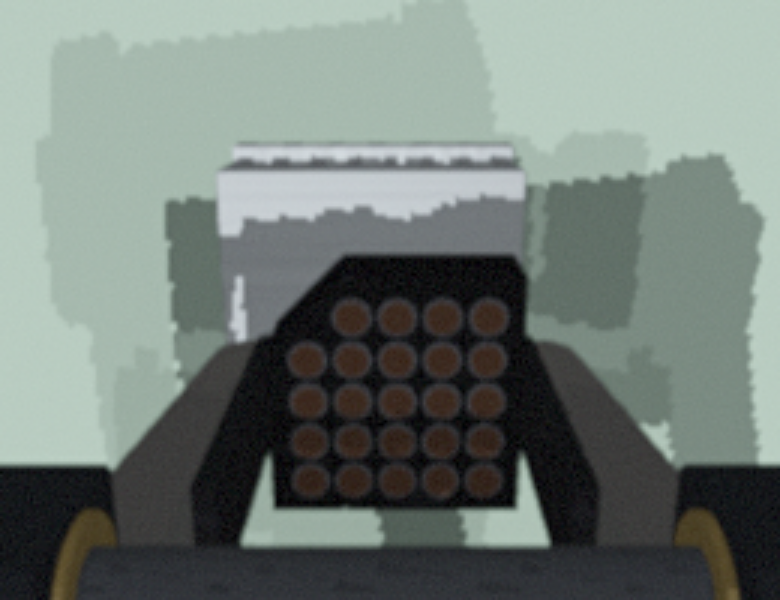

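The block's far edge runs (220,170)–(524,170), parallel to the plate. The plate is upright in the grip, its top spanning rows 257–505 of the crop. Next I compute the correction to the middle.

```bash
python3 - <<'E'
from h import *
import pickle
c=pickle.load(open("pics/pc.pkl","rb"))
f=lambda u,v,z:px(c,130+(u-1)/3,100+(v-1)/3,z)*1000
r=R.from_euler("z",8.3,degrees=True)
ax,ay=r.apply([1,0,0]),r.apply([0,1,0])
L,Rr=f(219,170,.034),f(525,170,.034); e=L-Rr
print("edge len",np.linalg.norm(e),"yaw",np.degrees(np.arctan2(-e[0],e[1])))
m=(L+Rr)/2; print("block centre",m-42*ax)
z=.094
far,near=f(400,272,z),f(400,505,z); print("far-near",np.linalg.norm(far-near), "far 257",np.linalg.norm(f(400,257,z)-near))
l,rt=f(276,420,z),f(519,420,z); print("width",np.linalg.norm(l-rt),"lat centre",(l+rt)/2@ay, "TCP lat",np.array([463,117.7,0])@ay, "block lat",m@ay)
w=[f(u,v,z) for u,v in((309,480),(485,480),(490,318),(307,360))]
print("plate centre x by near edge",near@ax+27,"by far",f(400,257,z)@ax-27,"wells",(w[0]@ax+w[2]@ax)/2, "TCP",np.array([463,117.7,0])@ax,"block",(m@ax)-42)
E
```

```text
edge len 82.48856038718165 yaw 8.278249688468874
block centre [459.95304827 121.75916268  34.        ]
far-near 53.28682689117056 far 257 56.42288918849836
width 51.62027270929429 lat centre 47.44661674020328 TCP lat 49.6302643099671 block lat 54.08675684234373
plate centre x by near edge 477.5607290725468 by far 479.98355236116714 wells 475.3767111616726 TCP 475.1411651967474 block 472.712093183206
```

{"name": "carry_out", "arguments": {"plan": [[[-0.0026, -0.0055, 0.01], [0, 0, 0]], [[-0.0026, -0.0055, 0.025], [0, 0, 0]], [[-0.0026, -0.0055, 0.035], [0, 0, 0]], [[-0.0026, -0.0055, 0.041], [0, 0, 0]], [[-0.0026, -0.0055, 0.041], [0, 0, 0]]]}}

```text
clock: 11.2
position: [0.4586, 0.1233, 0.0374]
eef_rot: [180.0, 0.1, 8.3]
wrist_force: [0.5, 0.7, -0.6]
grip_width: 0.0539
grasp_force: 30.0
```

```bash
python3 -c "
from h import *
o=avg(5);print(o['grasp_force'],o['wrist_force'])"
```

```text
[0.459  0.1234 0.0381] [0.0001 0.     0.0002] [180.     0.     8.32]
29.99991685152054 [ 0.00283808  0.4546485  -0.04302775]
```

{"name": "carry_out", "arguments": {"plan": [[[0, 0, 0.0008], [0, 0, 0]], [[0, 0, 0.0008], [0, 0, 0]], [[0, 0, 0.0008], [0, 0, 0]], [[0, 0, 0.0008], [0, 0, 0]], [[0, 0, 0.0008], [0, 0, 0]]], "hand": 1}}

```text
clock: 11.95
position: [0.459, 0.1234, 0.0374]
eef_rot: [-180.0, -0.0, 8.3]
wrist_force: [0.3, 0.6, 0.4]
grip_width: 0.0911
grasp_force: 0.0
```

{"name": "carry_out", "arguments": {"plan": [[[0, 0, -0.01], [0, 0, 0]], [[0, 0, -0.05], [0, 0, 0]], [[0, 0, -0.1], [0, 0, 0]], [[-0.02, 0, -0.15], [0, 0, 0]], [[-0.03, 0, -0.17], [0, 0, 0]]], "hand": 1}}

```text
clock: 12.45
position: [0.4298, 0.1193, 0.2117]
eef_rot: [-180.0, -0.3, 8.3]
wrist_force: [0.0, 0.2, -0.6]
grip_width: 0.092
grasp_force: 0.0
```

```bash
python3 snap.py pc3; python3 -c "
import cv2
cv2.imwrite('pics/pc3c.png',cv2.resize(cv2.imread('pics/pc3.png')[70:220,180:340],(640,600)))"
```

```text
12.5 [0.4295 0.1193 0.2137] [-179.95   -0.37    8.32] 0.0917
```

View pics/pc3c.png

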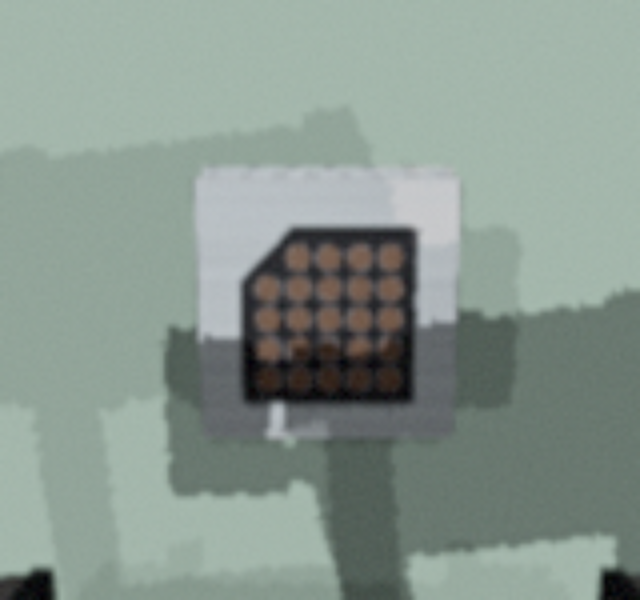

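The plate sits square on the block, its top spanning (244-414,229-402) on a block top of (199-458,170-438).

```bash
python3 - <<'E'
from h import *
import pickle
c=pickle.load(open("pics/pc3.pkl","rb"))
f=lambda u,v,z:(R.from_euler("z",-8.3,degrees=True).apply(px(c,180+(u-1.5)/4,70+(v-1.5)/4,z)*1000)).round(1)[:2]
print("block",f(199,315,.034),f(458,315,.034),f(330,170,.034),f(330,438,.034))
print("plate",f(244,315,.052),f(414,315,.052),f(330,229,.052),f(330,402,.052), "wells mid",(f(268,380,.052)+f(391,258,.052))/2)
o=get_obs();print(shift([.44,-.312,.214],3.5,o))
E
```

```text
block [471.3  95.9] [471.3  12.1] [516.6  53.6] [430.3  53.5]
plate [473.6  80. ] [473.6  27.8] [499.5  53.6] [446.4  53.5] wells mid [472.15  54.  ]
(array([-0.0521,  0.4283, -0.001 ]), array([-0.001, -0.006,  0.084]))
```

The plate is centred to under 1 mm. Next is the puck.

{"name": "carry_out", "arguments": {"plan": [[[-0.052, 0.428, 0], [0, 0, 0.084]], [[-0.052, 0.428, 0], [0, 0, 0.084]], [[-0.052, 0.428, 0], [0, 0, 0.084]], [[-0.052, 0.428, 0], [0, 0, 0.084]], [[-0.052, 0.428, 0], [0, 0, 0.084]]]}}

```text
clock: 13.0
position: [0.435, -0.1328, 0.2078]
eef_rot: [180.0, -0.0, 3.5]
wrist_force: [1.2, -0.0, -0.2]
grip_width: 0.0919
grasp_force: 0.0
```

```bash
python3 -c "
from h import *
print(shift([.44,-.312,.2],3.5))"
```

```text
(array([-0.006 ,  0.1792,  0.0079]), array([ 0.   , -0.001,  0.   ]))
```

{"name": "carry_out", "arguments": {"plan": [[[-0.006, 0.179, 0.008], [0, 0, 0]], [[-0.006, 0.179, 0.008], [0, 0, 0]], [[-0.006, 0.179, 0.008], [0, 0, 0]], [[-0.006, 0.179, 0.008], [0, 0, 0]], [[-0.006, 0.179, 0.008], [0, 0, 0]]]}}

```text
clock: 13.5
position: [0.4401, -0.3133, 0.1992]
eef_rot: [179.9, -0.0, 3.3]
wrist_force: [0.3, -0.1, 0.1]
grip_width: 0.0919
grasp_force: 0.0
```

```bash
python3 -c "
from h import *
o=avg(5)"; python3 snap.py bal2; python3 -c "
import cv2
cv2.imwrite('pics/bal2c.png',cv2.resize(cv2.imread('pics/bal2.png')[70:220,180:340],(640,600)))"
```

```text
[ 0.44   -0.3095  0.1992] [0.0001 0.0008 0.0001] [-1.7996e+02  3.0000e-02  3.4800e+00]
13.8 [ 0.4404 -0.3087  0.1995] [-179.99    0.      3.59] 0.092
```

View pics/bal2c.png

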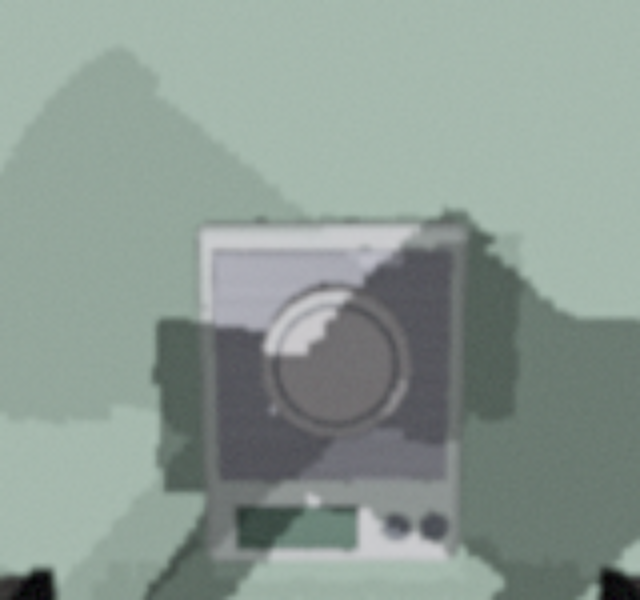

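The puck's ring is centred at (337,365) in the crop. The pan corners are (214,252),(458,248),(448,478),(218,480).

```bash
python3 - <<'E'
from h import *
import pickle
c=pickle.load(open("pics/bal2.pkl","rb"))
f=lambda u,v,z:(px(c,180+(u-1.5)/4,70+(v-1.5)/4,z)*1000).round(1)[:2]
P=np.array([f(*k,.026) for k in((214,252),(458,248),(448,478),(218,480))]); print("pan",P.mean(0),np.linalg.norm(P-np.roll(P,1,0),axis=1).round(1))
p=f(337,365,.048); print("puck",p); print(shift([p[0]/1000,p[1]/1000,.0295],None,avg(3)))
E
```

```text
pan [ 452. -312.] [74.8 76.7 75.4 76.7]
puck [ 457.  -312.3]
[ 0.4405 -0.3089  0.1996] [0.     0.0001 0.    ] [ 1.80e+02 -1.00e-02  3.59e+00]
(array([0.0162, 0.0044, 0.1701]), None)
```

{"name": "carry_out", "arguments": {"plan": [[[0.0165, 0.004, 0.045], [0, 0, 0]], [[0.0165, 0.004, 0.09], [0, 0, 0]], [[0.0165, 0.004, 0.13], [0, 0, 0]], [[0.0165, 0.004, 0.16], [0, 0, 0]], [[0.0165, 0.004, 0.171], [0, 0, 0]]], "hand": 1}}

```text
clock: 14.45
position: [0.4555, -0.3113, 0.0257]
eef_rot: [-179.8, 0.2, 3.6]
wrist_force: [0.4, 0.3, 0.5]
grip_width: 0.0921
grasp_force: 0.0
```

{"name": "carry_out", "arguments": {"plan": [[[0, 0, 0], [0, 0, 0]], [[0, 0, 0], [0, 0, 0]], [[0, 0, 0], [0, 0, 0]], [[0, 0, 0], [0, 0, 0]], [[0, 0, 0], [0, 0, 0]]], "hand": 0.2}}

```text
clock: 14.95
position: [0.4576, -0.3133, 0.0294]
eef_rot: [179.9, -0.1, 3.5]
wrist_force: [0.2, -0.8, 0.7]
grip_width: 0.0539
grasp_force: 0.0
```

{"name": "carry_out", "arguments": {"plan": [[[0, 0, 0], [0, 0, 0]], [[0, 0, 0], [0, 0, 0]], [[0, 0, 0], [0, 0, 0]], [[0, 0, 0], [0, 0, 0]], [[0, 0, 0], [0, 0, 0]]], "hand": 0.2}}

```text
clock: 15.45
position: [0.4572, -0.3129, 0.0289]
eef_rot: [180.0, -0.0, 3.5]
wrist_force: [-1.6, 0.8, 6.4]
grip_width: 0.045
grasp_force: 30.0
```

```bash
python3 -c "
from h import *
o=avg(3);print(o['grip_width'],o['grasp_force'],o['wrist_force'])"
```

```text
[ 0.4572 -0.3129  0.029 ] [0. 0. 0.] [ 1.7999e+02 -2.0000e-02  3.5000e+00]
0.04548918164886411 30.0013867020607 [-0.67612861  1.84770709  6.22941709]
```

{"name": "carry_out", "arguments": {"plan": [[[0, 0, -0.01], [0, 0, 0]], [[0, 0, -0.04], [0, 0, 0]], [[0.015, -0.02, -0.07], [0, 0, 0]], [[0.04, -0.055, -0.07], [0, 0, 0]], [[0.068, -0.09, -0.07], [0, 0, 0]]]}}

```text
clock: 16.1
position: [0.5203, -0.2186, 0.1002]
eef_rot: [179.9, -0.1, 3.4]
wrist_force: [0.1, -0.1, -0.7]
grip_width: 0.0457
grasp_force: 30.0
```

{"name": "carry_out", "arguments": {"plan": [[[0.027, -0.035, 0], [0, 0, 0]], [[0.054, -0.07, 0], [0, 0, 0]], [[0.075, -0.096, 0], [0, 0, 0]], [[0.081, -0.104, 0.01], [0, 0, 0]], [[0.081, -0.104, 0.02], [0, 0, 0]]]}}

```text
clock: 16.6
position: [0.5944, -0.1092, 0.0781]
eef_rot: [180.0, -0.0, 3.6]
wrist_force: [-0.5, -0.3, -1.4]
grip_width: 0.0454
grasp_force: 30.0
```

```bash
python3 -c "
from h import *
o=avg(5);print(o['grasp_force'],shift([.594,-.110,.0335],None,o))"; python3 snap.py ps; python3 -c "
import cv2
cv2.imwrite('pics/ps2.png',cv2.resize(cv2.imread('pics/ps.png')[100:300,130:390],(780,600)))"
```

```text
[ 0.5923 -0.1108  0.0771] [0.0003 0.0004 0.0006] [-1.7998e+02  1.5000e-01  3.4900e+00]
29.99975860118866 (array([ 0.0019, -0.0007,  0.0436]), None)
16.9 [ 0.5932 -0.1113  0.0785] [1.80e+02 2.00e-02 3.42e+00] 0.0454
```

View pics/ps2.png

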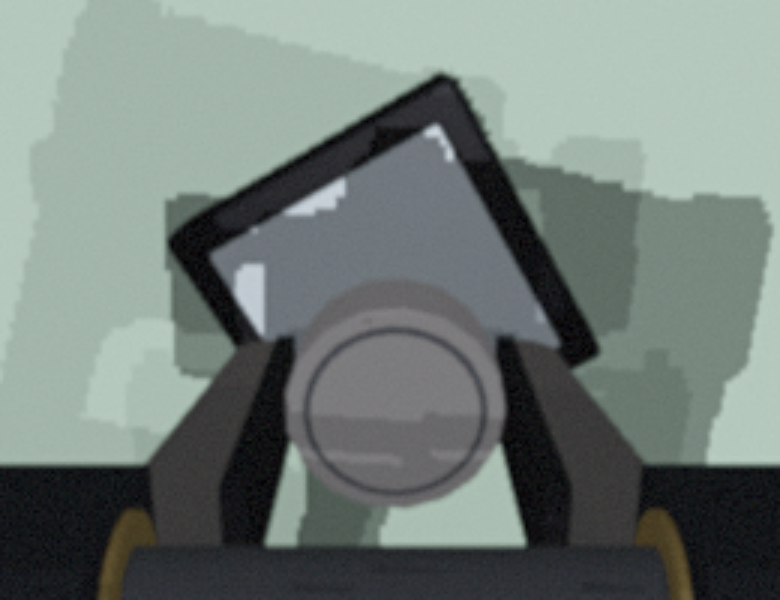

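The window's left, top and right corners are at (210,253), (438,122) and (560,347). The puck's ring is centred at (396,410).

```bash
python3 - <<'E'
from h import *
import pickle
c=pickle.load(open("pics/ps.pkl","rb"))
f=lambda u,v,z:px(c,130+(u-1)/3,100+(v-1)/3,z)*1000
L,T,Q=f(210,253,.03),f(438,122,.03),f(560,347,.03)
print(np.linalg.norm(L-T),np.linalg.norm(T-Q),"centre",(L+Q)/2, "puck",f(396,410,.0975)); o=avg(5)
d=((L+Q)/2-f(396,410,.0975))/1000; print("tool shift rel",R.from_euler("xyz",o["eef_rot"],degrees=True).inv().apply(d*[1,1,0]).round(4))
E
```

```text
73.25831571980652 74.33442854167303 centre [ 594.18721393 -110.75999685   30.        ] puck [ 593.46637289 -112.94328536   97.5       ]
[ 0.5938 -0.1109  0.0787] [0.0001 0.0002 0.    ] [ 1.7999e+02 -2.0000e-02  3.4600e+00]
tool shift rel [ 0.0009 -0.0021 -0.    ]
```

{"name": "carry_out", "arguments": {"plan": [[[0.0007, -0.0014, 0.015], [0, 0, 0]], [[0.0007, -0.0014, 0.03], [0, 0, 0]], [[0.0007, -0.0014, 0.04], [0, 0, 0]], [[0.0007, -0.0014, 0.045], [0, 0, 0]], [[0.0007, -0.0014, 0.045], [0, 0, 0]]]}}

```text
clock: 17.65
position: [0.5939, -0.1085, 0.0327]
eef_rot: [-180.0, 0.1, 3.5]
wrist_force: [0.6, 0.7, -0.8]
grip_width: 0.0454
grasp_force: 30.0
```

```bash
python3 -c "
from h import *
o=avg(5);print(o['grasp_force'],o['wrist_force'])"
```

```text
[ 0.5943 -0.1086  0.0328] [0.0001 0.     0.0001] [-1.7999e+02  3.0000e-02  3.5200e+00]
29.998994171619415 [-0.56099036  1.06335496 -0.66770536]
```

Now I'll release the puck, rise, and go to the jar on the cork.

{"name": "carry_out", "arguments": {"plan": [[[0, 0, 0], [0, 0, 0]], [[0, 0, 0], [0, 0, 0]], [[0, 0, 0], [0, 0, 0]], [[0, 0, 0], [0, 0, 0]], [[0, 0, 0], [0, 0, 0]]], "hand": 1}}

```text
clock: 18.4
position: [0.5946, -0.1087, 0.0334]
eef_rot: [180.0, -0.0, 3.5]
wrist_force: [-0.0, 0.0, 0.4]
grip_width: 0.0834
grasp_force: 0.0
```

{"name": "carry_out", "arguments": {"plan": [[[0, 0, -0.01], [0, 0, 0]], [[0, 0, -0.05], [0, 0, 0]], [[0, 0, -0.1], [0, 0, 0]], [[-0.02, 0, -0.14], [0, 0, 0]], [[-0.03, 0, -0.17], [0, 0, 0]]], "hand": 1}}

```text
clock: 18.9
position: [0.5643, -0.1106, 0.2069]
eef_rot: [180.0, -0.1, 3.5]
wrist_force: [0.5, -0.9, -0.5]
grip_width: 0.0918
grasp_force: 0.0
```

```bash
python3 snap.py ps3; python3 -c "
from h import *
print(shift([.57,.322,.2],0))
cv2.imwrite('pics/ps3c.png',cv2.resize(cv2.imread('pics/ps3.png')[70:220,180:340],(640,600)))"
```

```text
18.95 [ 0.5653 -0.1111  0.2112] [179.89  -0.4    3.51] 0.0918
(array([ 0.0311, -0.432 ,  0.0105]), array([ 0.002, -0.007,  0.061]))
```

View pics/ps3c.png

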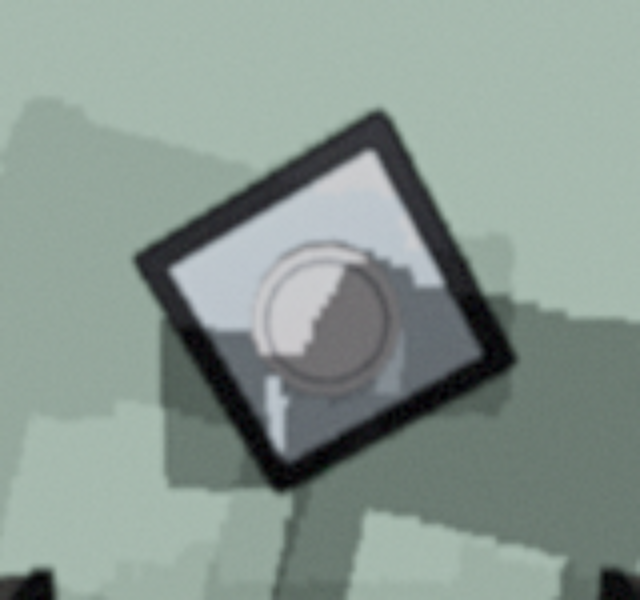

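The window corners are (168,270),(375,150),(482,357),(285,462), with the puck's ring at (328,320). I'll compute the centring while heading for the cork.

```bash
python3 - <<'E'
from h import *
import pickle
c=pickle.load(open("pics/ps3.pkl","rb"))
f=lambda u,v,z:(px(c,180+(u-1.5)/4,70+(v-1.5)/4,z)*1000).round(1)[:2]
P=np.array([f(*k,.03) for k in((168,270),(375,150),(482,357),(285,462))]); print("win",P.mean(0),np.linalg.norm(P-np.roll(P,1,0),axis=1).round(1),"puck",f(328,320,.052))
E
```

```text
win [ 593.625 -110.825] [73.4 75.3 74.  73.8] puck [ 594.4 -110.9]
```

{"name": "carry_out", "arguments": {"plan": [[[0.031, -0.432, 0], [0, 0, 0.061]], [[0.031, -0.432, 0], [0, 0, 0.061]], [[0.031, -0.432, 0], [0, 0, 0.061]], [[0.031, -0.432, 0], [0, 0, 0.061]], [[0.031, -0.432, 0], [0, 0, 0.061]]]}}

```text
clock: 19.45
position: [0.567, 0.1415, 0.2041]
eef_rot: [-180.0, -0.1, 0.0]
wrist_force: [1.0, -0.1, 0.2]
grip_width: 0.0919
grasp_force: 0.0
```

```bash
python3 -c "
from h import *
print(shift([.57,.322,.2],0))"
```

```text
(array([ 0.003 , -0.1805,  0.0042]), array([-0.   , -0.001,  0.   ]))
```

The puck is within 1 mm of the window centre.

{"name": "carry_out", "arguments": {"plan": [[[0.003, -0.1805, 0], [0, 0, 0]], [[0.003, -0.1805, 0], [0, 0, 0]], [[0.003, -0.1805, 0], [0, 0, 0]], [[0.003, -0.1805, 0], [0, 0, 0]], [[0.003, -0.1805, 0], [0, 0, 0]]]}}

```text
clock: 19.95
position: [0.5697, 0.324, 0.2036]
eef_rot: [-179.9, -0.0, 0.2]
wrist_force: [-0.3, -1.0, 0.2]
grip_width: 0.0921
grasp_force: 0.0
```

```bash
python3 snap.py jar2; python3 -c "
from h import *
import pickle
print(shift([.587,.3225,.0185],0,avg(5)))
c=pickle.load(open('pics/jar2.pkl','rb'));hs=cv2.cvtColor(cv2.imread('pics/jar2.png'),cv2.COLOR_BGR2HSV)
m=cv2.inRange(hs,(0,0,0),(180,255,45)); m[:80]=0;m[235:]=0;m[:,:205]=0;m[:,320:]=0
k=max(cv2.findContours(m,0,1)[0],key=cv2.contourArea);(u,v),r=cv2.minEnclosingCircle(k);print(u,v,r,px(c,u,v,.058),(px(c,u+r,v,.058)-px(c,u-r,v,.058))[:2])"
```

```text
20.0 [0.5697 0.3217 0.2035] [-180.     -0.      0.18] 0.0917
[0.57   0.3191 0.2035] [0.0001 0.0006 0.    ] [1.7997e+02 1.0000e-02 0.0000e+00]
(array([ 0.017 , -0.0035,  0.185 ]), array([0., 0., 0.]))
262.6875 162.65625 14.873425483703613 [0.5852762  0.32100399 0.058     ] [ 0.00014544 -0.03548085]
```

{"name": "carry_out", "arguments": {"plan": [[[0.016, -0.003, 0.045], [0, 0, 0]], [[0.016, -0.003, 0.09], [0, 0, 0]], [[0.016, -0.003, 0.135], [0, 0, 0]], [[0.016, -0.003, 0.17], [0, 0, 0]], [[0.016, -0.003, 0.185], [0, 0, 0]]], "hand": 1}}

```text
clock: 20.75
position: [0.5843, 0.3207, 0.015]
eef_rot: [179.9, 0.3, -0.1]
wrist_force: [-0.1, 0.2, 0.2]
grip_width: 0.0921
grasp_force: 0.0
```

{"name": "carry_out", "arguments": {"plan": [[[0, 0, 0], [0, 0, 0]], [[0, 0, 0], [0, 0, 0]], [[0, 0, 0], [0, 0, 0]], [[0, 0, 0], [0, 0, 0]], [[0, 0, 0], [0, 0, 0]]], "hand": 0.2}}

```text
clock: 21.25
position: [0.5868, 0.3234, 0.0198]
eef_rot: [-179.9, -0.1, 0.0]
wrist_force: [-0.9, -0.7, 0.1]
grip_width: 0.0543
grasp_force: 0.0
```

{"name": "carry_out", "arguments": {"plan": [[[0, 0, 0], [0, 0, 0]], [[0, 0, 0], [0, 0, 0]], [[0, 0, 0], [0, 0, 0]], [[0, 0, 0], [0, 0, 0]], [[0, 0, 0], [0, 0, 0]]], "hand": 0.2}}

```text
clock: 21.75
position: [0.5862, 0.3231, 0.0188]
eef_rot: [-180.0, -0.0, 0.0]
wrist_force: [-1.3, -1.9, 5.8]
grip_width: 0.0394
grasp_force: 30.0
```

```bash
python3 -c "
from h import *
o=avg(3);print(o['grip_width'],o['grasp_force'],o['wrist_force'])"
```

```text
[0.5862 0.3231 0.0188] [0. 0. 0.] [-1.7999e+02 -1.0000e-02  2.0000e-02]
0.03904974138810639 30.001227501779795 [-1.45447605 -0.31492705  5.94002066]
```

{"name": "carry_out", "arguments": {"plan": [[[0, 0, -0.01], [0, 0, 0]], [[0, 0, -0.05], [0, 0, 0]], [[0, 0, -0.1], [0, 0, 0]], [[-0.005, 0.025, -0.13], [0, 0, 0]], [[-0.014, 0.065, -0.13], [0, 0, 0]]]}}

```text
clock: 22.4
position: [0.5754, 0.2603, 0.154]
eef_rot: [-179.8, -0.5, 0.1]
wrist_force: [-0.1, -1.0, -0.7]
grip_width: 0.0392
grasp_force: 30.0
```

{"name": "carry_out", "arguments": {"plan": [[[-0.009, 0.045, 0], [0, 0, 0]], [[-0.019, 0.092, 0], [0, 0, 0]], [[-0.029, 0.14, 0], [0, 0, 0]], [[-0.039, 0.187, 0], [0, 0, 0]], [[-0.05, 0.235, 0], [0, 0, 0]]]}}

```text
clock: 22.9
position: [0.5216, 0.0214, 0.1489]
eef_rot: [180.0, -0.0, 0.0]
wrist_force: [0.7, -1.1, 0.0]
grip_width: 0.0394
grasp_force: 30.0
```

{"name": "carry_out", "arguments": {"plan": [[[-0.009, 0.045, 0], [0, 0, 0]], [[-0.019, 0.092, 0], [0, 0, 0]], [[-0.029, 0.14, 0], [0, 0, 0]], [[-0.039, 0.187, 0], [0, 0, 0]], [[-0.05, 0.235, 0], [0, 0, 0]]]}}

```text
clock: 23.4
position: [0.4717, -0.2138, 0.149]
eef_rot: [180.0, -0.0, 0.0]
wrist_force: [1.0, 0.5, -0.6]
grip_width: 0.0391
grasp_force: 30.0
```

```bash
python3 -c "
from h import *
o=avg(3);print(o['grasp_force'],shift([.452,-.311,.0855],0,o))"
```

```text
[ 0.4711 -0.2172  0.149 ] [0.0003 0.0014 0.0001] [ 1.7989e+02 -4.0000e-02 -1.8000e-01]
29.999635447675246 (array([-0.0188,  0.0938,  0.0636]), array([ 0.002, -0.001, -0.003]))
```

{"name": "carry_out", "arguments": {"plan": [[[-0.009, 0.045, 0.02], [0, 0, 0]], [[-0.017, 0.08, 0.04], [0, 0, 0]], [[-0.02, 0.097, 0.055], [0, 0, 0]], [[-0.02, 0.099, 0.063], [0, 0, 0]], [[-0.02, 0.099, 0.063], [0, 0, 0]]]}}

```text
clock: 24.05
position: [0.4519, -0.3097, 0.0845]
eef_rot: [-179.9, 0.1, 0.0]
wrist_force: [0.8, -0.1, -1.5]
grip_width: 0.0393
grasp_force: 30.0
```

```bash
python3 -c "
from h import *
o=avg(7);print(o['grasp_force'],shift([.452,-.311,.0351],0,o))"; python3 snap.py jb; python3 -c "
import cv2
cv2.imwrite('pics/jb2.png',cv2.resize(cv2.imread('pics/jb.png')[100:300,130:390],(780,600)))"
```

```text
[ 0.4529 -0.3101  0.086 ] [0.0002 0.0003 0.0003] [ 1.7999e+02 -3.0000e-02  8.0000e-02]
29.999846080338557 (array([-0.0009,  0.0009,  0.0509]), array([ 0.   , -0.001,  0.001]))
24.45 [ 0.4527 -0.3107  0.086 ] [ 1.7997e+02 -4.0000e-02  6.0000e-02] 0.0389
```

View pics/jb2.png

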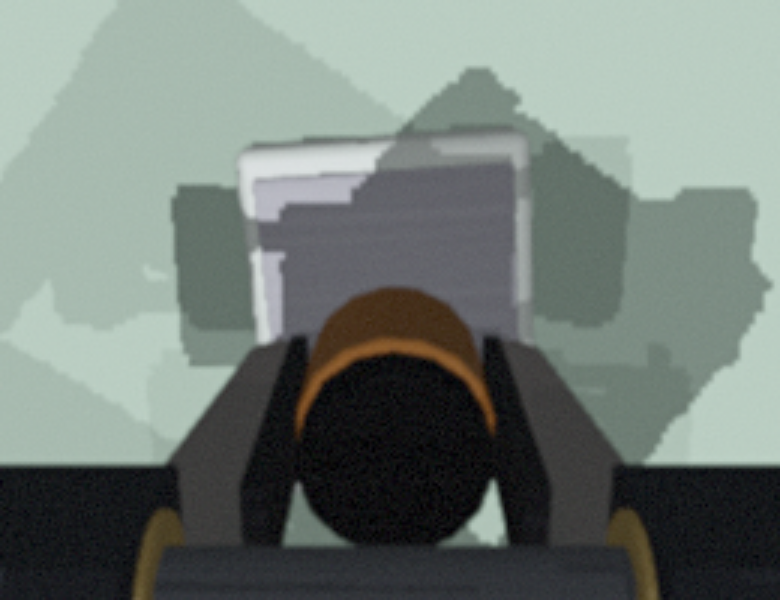

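The pan's far edge is (252,179)–(516,163). The jar is upright, cap centre (396,448).

```bash
python3 - <<'E'
from h import *
import pickle
c=pickle.load(open("pics/jb.pkl","rb"))
f=lambda u,v,z:px(c,130+(u-1)/3,100+(v-1)/3,z)*1000
A,B=f(252,179,.026),f(516,163,.026); e=(A-B)/np.linalg.norm(A-B); n=np.array([e[1],-e[0],0])
print(np.linalg.norm(A-B),"pan",(A+B)/2-38*n,"jar",f(396,448,.1252)); avg(3)
E
```

```text
76.23979985055527 pan [ 451.80031963 -311.21660797   26.        ] jar [ 455.55161596 -312.16252608  125.2       ]
[ 0.4525 -0.3109  0.0857] [0.0001 0.     0.0001] [ 1.7998e+02 -3.0000e-02  4.0000e-02]
```

{"name": "carry_out", "arguments": {"plan": [[[-0.0015, -0.0005, 0.015], [0, 0, 0]], [[-0.0015, -0.0005, 0.033], [0, 0, 0]], [[-0.0015, -0.0005, 0.045], [0, 0, 0]], [[-0.0015, -0.0005, 0.0505], [0, 0, 0]], [[-0.0015, -0.0005, 0.0505], [0, 0, 0]]]}}

```text
clock: 25.1
position: [0.4507, -0.3105, 0.0348]
eef_rot: [-180.0, 0.0, 0.0]
wrist_force: [0.4, 0.0, -1.0]
grip_width: 0.0395
grasp_force: 30.0
```

```bash
python3 -c "
from h import *
o=avg(5);print(o['grasp_force'],o['wrist_force'])"
```

```text
[ 0.451  -0.3107  0.035 ] [0. 0. 0.] [ 1.7999e+02 -1.0000e-02  2.0000e-02]
29.99968734846334 [-0.78606148  0.35817394 -1.05036734]
```

{"name": "carry_out", "arguments": {"plan": [[[0, 0, 0.0002], [0, 0, 0]], [[0, 0, 0.0002], [0, 0, 0]], [[0, 0, 0.0002], [0, 0, 0]], [[0, 0, 0.0002], [0, 0, 0]], [[0, 0, 0.0002], [0, 0, 0]]], "hand": 1}}

```text
clock: 25.85
position: [0.4508, -0.3106, 0.0347]
eef_rot: [180.0, -0.0, 0.0]
wrist_force: [0.3, -0.1, 0.2]
grip_width: 0.0771
grasp_force: 0.0
```

{"name": "carry_out", "arguments": {"plan": [[[0, 0, -0.01], [0, 0, 0]], [[0, 0, -0.05], [0, 0, 0]], [[0, 0, -0.1], [0, 0, 0]], [[-0.02, 0, -0.14], [0, 0, 0]], [[-0.03, 0, -0.17], [0, 0, 0]]], "hand": 1}}

```text
clock: 26.35
position: [0.4204, -0.3107, 0.2081]
eef_rot: [179.9, -0.1, 0.0]
wrist_force: [0.7, 0.6, -0.7]
grip_width: 0.0918
grasp_force: 0.0
```

```bash
python3 -c "
from h import *
avg(4)"; python3 snap.py jb3; python3 -c "
from h import *
a=cv2.resize(cv2.imread('pics/jb3.png')[70:220,180:340],(427,400))
s=get_image('top')[:,:,::-1]; cv2.imwrite('pics/top9.png',s)
cv2.imwrite('pics/end.png',cv2.hconcat([a,cv2.resize(s[140:290,70:210],(373,400))]))"
```

```text
[ 0.4213 -0.3115  0.2087] [0.0002 0.0003 0.0017] [179.81  -0.24  -0.  ]
26.6 [ 0.4206 -0.3104  0.2045] [-1.8e+02 -1.0e-02  1.0e-02] 0.0919
```

View pics/end.png

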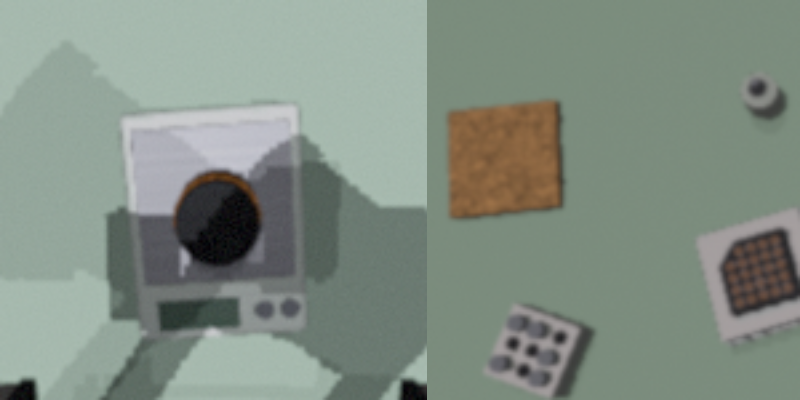

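The jar stands upright on the pan with its cap at (218,221) and radius about 43. Pan corners are (131,128),(294,119),(300,276),(141,285). Cork is empty, and the rack and dropper are undisturbed. I'll check the centring.

```bash
python3 - <<'E'
from h import *
import pickle
c=pickle.load(open("pics/jb3.pkl","rb")); k=427/160
f=lambda u,v,z:(px(c,180+u/k-.4,70+v/k-.4,z)*1000).round(1)[:2]
P=np.array([f(*q,.026) for q in((131,128),(294,119),(300,276),(141,285))]); print("pan",P.mean(0),np.linalg.norm(P-np.roll(P,1,0),axis=1).round(1),"jar",f(218,221,.074))
E
```

```text
pan [ 452.075 -311.925] [76.4 77.1 76.1 79.8] jar [ 451.  -312.6]
```

Centred within about 1 mm. I'll hand the job in.

```bash
python3 -c "
from rig import *
print(sign_off())"
```

```text
the job is handed in; nothing more can be done
None
```

The job is handed in: the plate is on the cold block, the puck on the scanner window and the jar on the balance pan, each about 1 mm or less from the middle by my camera measurements, with the cork pad empty again and the clock at about 27 s.

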